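# Ratchet the pot rack's clamp bolt tight

## Robot

A 6-joint arm with a two-finger parallel gripper is mounted at the origin on the work surface. World frame = base frame: x ahead of the robot, y to its left, z up, the work surface at z = 0. Lengths are in m, angles in rad, forces in N, time in s.
With the tool pointing down it reaches from about 0.2 to 0.875 m from the base axis. Payload 3.4 kg.
Tool frame: the origin (TCP) lies on the front face of the gripper's body, between the roots of the fingers; the fingertips stand 97 mm ahead of it and the grasp point (between the pads) lies 78 mm ahead of it (robot.grip_depth is the distance from the TCP to the grasp point, in m); z points along the fingers, y is the line along which they close (so a half turn about z gives the same grasp; the last joint's range is limited). The gripper opens to 94 mm and grips with 3 to 60 N. Pads are 16 mm wide; open, the fingers measure 119 mm over their backs; the gripper's body (75 mm by 177 mm) begins 78 mm behind the grasp point.
Start: joints at [-1.296, 0.276, 1.505, -0, 1.361, -0.121], TCP at [0.222, -0.531, 0.303] pointing down, gripper open.
Joint ranges: [-2.89, 2.89], [-0.75, 2.08], [0.22, 2.7], [-1.18, 4.32], [0.11, 2.71], [-2.7, 2.7]. Speed limits (rad/s): [2.57, 2.57, 3.14, 3.14, 3.14, 3.14].

## Interface

Orientations are given as a 3x3 rotation matrix whose columns are the frame's x, y, z axes.
In Python, from station import robot gives the robot as it stands. The module is installed in compiled form; this text tells all that it offers.
- The arm moves only by the tool step_arm, never from a script. Its argument "deltas" is a list of rows, each a list of 7 numbers: the turn, a rotation vector about the tool's x, y, z in degrees, then the shift along the tool's x, y, z in m, then the finger opening in m, from 0 to 0.094. In form: [[ax, ay, az, x, y, z, hand], ...]. A call has 1 to 20 rows; each row shifts and turns the commanded pose from where the row before left it, along the tool's axes as they then stand; what a row does not reach is not made up. A row lasts 1/8 s, in which the tool goes at most 62.5 mm and 10.7 degrees, less where a joint would pass 70% of its speed; a pose out of reach is approached as far as the arm can. A call with a gripper value outside its range is refused whole. The fingers move at their own pace and stop on an object; "newtons" is the grip in N (left out, the last holds). Time passes only in rows, so rows that do not move let the fingers close. It gives the time, the measured TCP pose, the force, the opening and the grip force at its end, in the units of the state.
- robot.state(): the state, without advancing time (a new reading comes with each control period).
- robot.get_image(name): name is "side" or "top" or "wrist"; returns the picture (480x640x3 uint8, red, green, blue); there is no depth.
- robot.camera_model(name): a dict with "K" (3x3 intrinsics, pixels), "dist_coeffs" ([k1, k2, p1, p2, k3] as OpenCV has them; the pictures are not rectified), "world_to_cam" (4x4, takes a point from world to camera coordinates). Camera axes: x right, y down, z forward; pixel columns grow to the right and rows downward; lengths in m; the calibration is good to about 2 mm. A picture is of the moment at which its call begins: read the wrist's pose just before it. camera_model takes no time and is no camera call; for the wrist camera it gives the pose at the moment of the call.
- robot.hand_in(): hands the job in; it is judged then, once.
The state is a dict: "time_s": time; "joints": joint angles; "qd": joint speeds; "effort": joint torques, N m; "tool_pos": TCP position; "tcp_rot": TCP orientation; "ft_force": force on the tool from outside, world axes, zero at the start; "moment": the same for the moment, N m; "width": finger opening in m; "grip_force": force on a finger pad.
Only numpy, scipy, OpenCV 4.12 (cv2) and the standard library are available. Lean on these libraries where they do the work, as an engineer would, in place of code of your own. Each camera call takes 0.05 s, during which the arm holds its last target. There are 200 camera calls.

## Task

The blue pot rack is loose on the bench. Take the black ball of its ratchet handle under the overhanging bars and swing it back and forth between its two stop posts (each swing clockwise seen from above turns the bolt) until the bolt's flat steel tongue rests against its stop pin; then swing the handle fully back anticlockwise, leave it at that post and let go. Work the bolt only by the ball handle, and do not disturb the pots and other things around.

Things in the scene. Friction and masses are not known exactly. Their poses are not given: they have to be found in the camera images.
- rack: Fixed blue steel pot rack, 400 wide (its y), 270 deep, 230 high. Origin: on the bench surface, on the vertical axis of the clamp bolt. z up; its -x side, with the handle, is its front, facing the robot's left (yaw -1.75 to -1.25 rad). Three flat bars, 40 wide, run along its y at height 210 to 230, centred at x = -120, -45 and 105. Legs 30 square at x = -40 and 115, y = -180 and 180.
- front_bar (a point): Lower front edge of the rack's front bar, middle of its length: x = -140, y = 0, height 210 in the rack's frame. The bar hangs over the handle's ball: an upright gripper hits it; one leaned about 40 degrees (its body back to the rack's -x, fingers pointing to +x and down) goes under.
- stop_pin (a point): Top of the tongue's stop pin: steel, 14 thick, 34 high, at x = 60, y = -17 in the rack's frame.
- loose_post (a point): Top of the steel post, 14 thick and 64 high, that stops the handle's anticlockwise swing; 90 from the bolt's axis, on the rack's -y side.
- drive_post (a point): Top of the like post that stops the handle's clockwise swing, on the rack's +y side.
- bolt: The clamp bolt, a steel bolt upright on the rack's origin, with a pin wheel 87 across (height 18 to 47) hidden under the handle's round cap and a flat steel tongue 18 wide and 8 thick that sticks out to 70 from the axis at height 10 to 18. Not to be touched by the gripper.
- bolt_turn (a joint): Turn of the clamp bolt in rad, growing clockwise seen from above. It starts between 0.2 and 1.2 and is tight at 2.6, where the tongue points to the rack's +x and rests on the stop pin, and it turns no further. It resists with 0.6 N m either way (about 4 N at the ball), so it stays where it is.
- tongue_tip (a point): Outer end of the tongue, middle of its width, on its upper face (height 18), 70 from the bolt's axis.
- handle_turn (a joint): Swing of the ratchet handle in rad, growing clockwise seen from above; posts limit it to -0.6 and 0.6; 0: arm points to the rack's -x. At q the ball is at (-150 cos q, 150 sin q, 90) in the rack's frame. Growing, it drives the bolt through 18 teeth (0.35 rad each, so a swing may start idle); falling, it clicks freely and the bolt stays. Stays where left.
- knob (a point): Centre of the black plastic ball, 40 in diameter, on a thin upright stem at the end of the flat steel ratchet arm: 150 from the bolt's axis and 90 above the bench. The arm's upper face is at height 58. The ball can turn between the finger pads, so the gripper may keep its direction through a swing.
- pot_a: Bystander: terracotta pot, 96 across, 85 high, standing on the rack's middle bar near its +y end. Origin: centre of the underside.
- pot_b: Bystander: white pot, 92 across, 75 high, on the rack's back bar near its +y end. Origin: centre of the underside.
- saucer: Bystander: terracotta saucer, 100 across, 18 high, on the bench under the rack. Origin: centre of the underside.
- planter: Bystander: brown glazed planter, 150 across, 130 high, on the bench to the left. Origin: centre of the underside.
- bowl: Bystander: blue bowl, 140 across, 60 high, on the bench to the right. Origin: centre of the underside.
- brush: Bystander: brush lying on the bench at the left. Origin: centre of the underside.

How it is judged:
By the outcome, as a careful person would: the job done as asked, in the order asked, and still so for the second after the job is handed in, with the robot touching nothing.
It also fails if it takes over 45 s, if anything falls off the work surface, if the arm or the gripper's body presses on something with over 40 N, if the wrist force passes 120 N, or if a joint passes its speed limit or range.

## Working session

There is one attempt and no reset: what is moved stays moved. The work goes in short steps, Python scripts to look and compute and a tool call to move; the robot and the scene stay as the last step left them, time stands still between calls to the robot, and variables do not carry over. Pictures are saved under pics/ and viewed, at most 10 in all, crops included, and the job is handed in when it is done.

Besides the shell and the picture viewer there is one more tool, called after "Request:" as a command line: name --pt "numbers of a row" for each row, then --argument value for the rest. step_arm: Moves the arm, as the interface text tells. Its arguments: {"type":"object","properties":{"deltas":{"type":"array","items":{"type":"array","items":{"type":"number"}}},"newtons":{"type":"number"}},"required":["deltas"]}

```bash
mkdir -p pics; python3 - <<'E'
from station import robot
import cv2
for n in("top","side"):
    cv2.imwrite(f"pics/{n}0.png",robot.get_image(n)[:,:,::-1])
    m=robot.camera_model(n);print(n,m["K"],m["dist_coeffs"],m["world_to_cam"])
s=robot.state();print(s)
E
```

```text
top [[500.71642038   0.         317.83274015]
 [  0.         500.71642038 237.26451666]
 [  0.           0.           1.        ]] [-0.07402939  0.          0.          0.          0.        ] [[ 0.00548844 -0.9998797  -0.01450702  0.0180636 ]
 [-0.98461854 -0.00287007 -0.17469428  0.58373228]
 [ 0.17463163  0.01524268 -0.98451585  1.31126375]
 [ 0.          0.          0.          1.        ]]
side [[481.85086073   0.         323.53561824]
 [  0.         481.85086073 243.56281353]
 [  0.           0.           1.        ]] [-0.10153558  0.          0.          0.          0.        ] [[-0.66523129 -0.74662449 -0.00438278  0.40410339]
 [-0.49889741  0.44886207 -0.74136645  0.39890297]
 [ 0.55548961 -0.4909936  -0.67108612  0.92496849]
 [ 0.          0.          0.          1.        ]]
{'time_s': 0.1, 'joints': array([-1.29605000e+00,  2.76530609e-01,  1.50596191e+00,  7.72231500e-07,
        1.36069255e+00, -1.20978550e-01]), 'qd': array([ 0.00012717, -0.00277025, -0.00404514, -0.00026725, -0.00217414,
        0.00093729]), 'effort': array([ 8.11811715e-04, -4.05456340e+01, -2.37780440e+01,  7.01233163e-02,
        2.99567368e-02, -4.55605891e-05]), 'tool_pos': array([ 0.2215652 , -0.5302377 ,  0.30190955]), 'tcp_rot': array([[ 9.22717486e-01,  3.85476660e-01, -4.31299607e-04],
       [ 3.85476853e-01, -9.22716233e-01,  1.53289450e-03],
       [ 1.92927904e-04, -1.58068458e-03, -9.99998732e-01]]), 'ft_force': array([ 0.32257066,  0.07400063, -0.09474021]), 'moment': array([-0.03263886,  0.00019869, -0.01460018]), 'grip_force': 0.0, 'width': 0.09406950906117637}
```

View pics/top0.png

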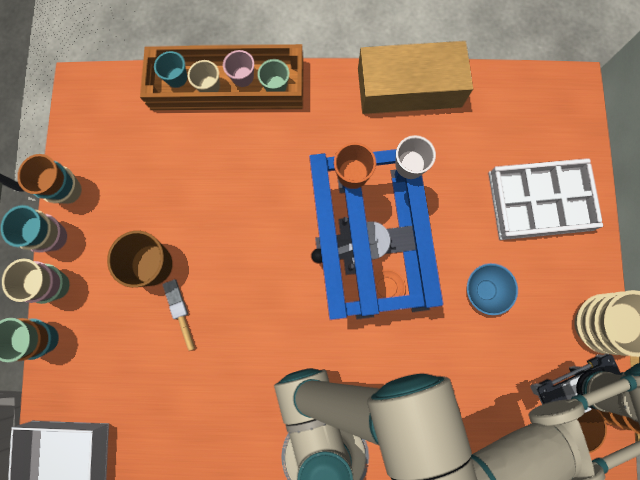

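View pics/side0.png

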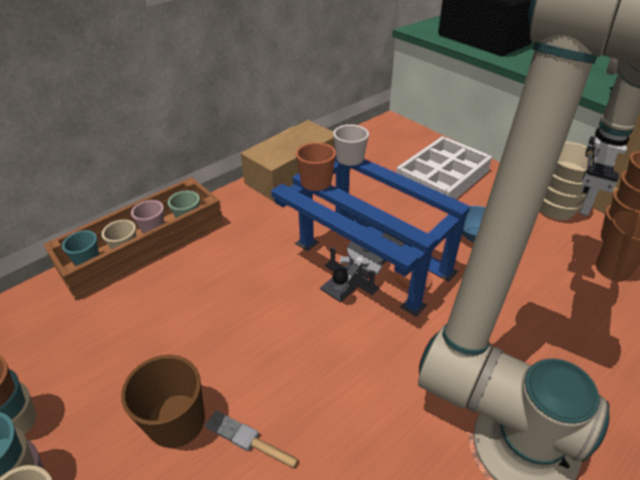

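The rack's front bar runs from about (319,155) to (338,318) in the top view. The ball shows at (317,256) in top and (340,277) in side. I'll enlarge both views to pick points.

```bash
python3 - <<'E'
import cv2
a=cv2.imread("pics/top0.png")[140:330,290:450];cv2.imwrite("pics/c1.png",cv2.resize(a,None,fx=3.1,fy=3.1,interpolation=cv2.INTER_CUBIC))
a=cv2.imread("pics/side0.png")[120:320,260:480];cv2.imwrite("pics/c2.png",cv2.resize(a,None,fx=3,fy=3,interpolation=cv2.INTER_CUBIC))
E
```

```text
(no output)
```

View pics/c1.png

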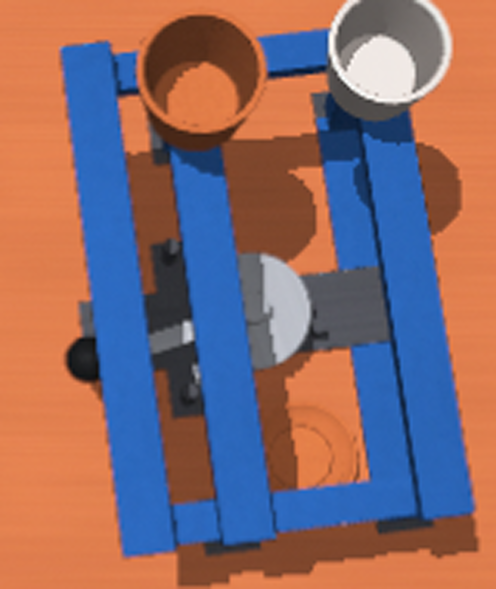

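View pics/c2.png

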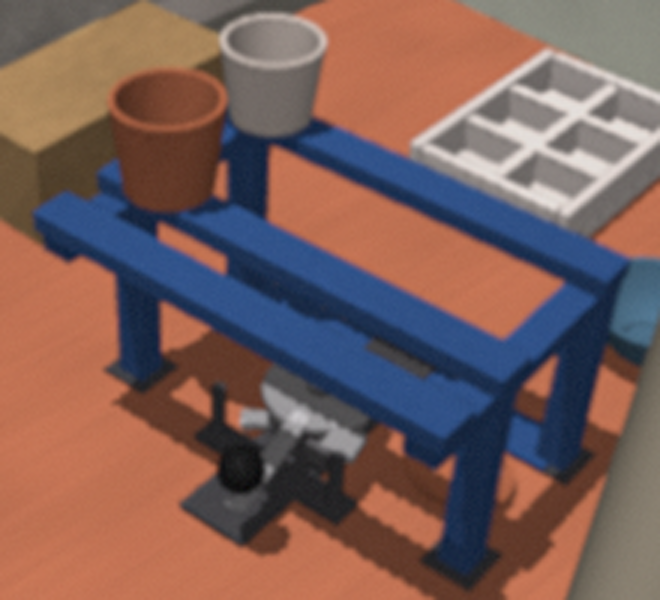

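```bash
cat > h.py <<'E'
import numpy as np,cv2
from station import robot
from scipy.optimize import least_squares
def proj(P,m):
    w=m["world_to_cam"];r=cv2.Rodrigues(w[:3,:3])[0]
    return cv2.projectPoints(np.array(P,float).reshape(-1,3),r,w[:3,3],m["K"],np.array(m["dist_coeffs"]))[0][:,0]
def R2w(p,P):
    c,s=np.cos(p[2]),np.sin(p[2]);P=np.array(P,float).reshape(-1,3)
    return P@np.array([[c,s,0],[-s,c,0],[0,0,1]])+[p[0],p[1],0]
def ball(q):return [-.15*np.cos(q),.15*np.sin(q),.09]
E
python3 - <<'E'
from h import *
mt,ms=robot.camera_model("top"),robot.camera_model("side")
T=np.array([[-140,200,61,47],[-100,200,108,42],[-140,-200,124,556],[-100,-200,174,550],[-65,-200,221,545],[-25,-200,275,537],[85,-200,421,518],[125,-200,473,512]],float)
uv=(T[:,2:]+.5)/3.1-.5+[290,140]
P=np.c_[T[:,:2]/1000,np.full(8,.23)]
kt=(np.array([89,359])+.5)/3.1-.5+[290,140]
S=np.array([[-140,200,36,214],[-100,200,67,193],[-140,-200,447,441]],float);us=(S[:,2:]+.5)/3-.5+[260,120];PS=np.c_[S[:,:2]/1000,np.full(3,.23)]
ks=(np.array([241,468])+.5)/3-.5+[260,120]
def f(p):
    return np.r_[(proj(R2w(p,P),mt)-uv).ravel(),(proj(R2w(p,PS),ms)-us).ravel(),(proj(R2w(p,ball(p[3])),mt)-kt).ravel(),(proj(R2w(p,ball(p[3])),ms)-ks).ravel()]
r=least_squares(f,[.5,0,-1.5,0],loss="soft_l1")
print(r.x.tolist());print(f(r.x).reshape(-1,2).round(1).tolist())
p=r.x;np.save("p.npy",p)
for q in(p[3],-.6,0,.6):print(q,R2w(p,ball(q)).round(4))
print(R2w(p,[[-.045,.2,0],[-.14,.2,0],[-.14,-.2,0],[.125,-.2,0]]).round(3))
# ball triangulated
def g(X):return np.r_[(proj(X,mt)-kt).ravel(),(proj(X,ms)-ks).ravel()]
print(least_squares(g,[.5,.1,.09]).x)
E
```

```text
[0.57583324694874, -0.12272718960620912, -1.4439379081948234, -0.2013702591989524]
[[-0.8, -0.2], [0.4, -0.6], [-0.6, 0.7], [0.6, 0.5], [0.5, 0.2], [0.3, 0.6], [0.4, 0.7], [0.7, 0.5], [-2.0, -1.0], [-0.7, -1.2], [-1.1, -1.0], [-0.4, 0.3], [-0.3, 0.5]]
-0.2013702591989524 [[0.5275 0.0193 0.09  ]]
-0.6 [[ 0.4762 -0.0106  0.09  ]]
0 [[0.5569 0.0261 0.09  ]]
0.6 [[0.6442 0.0108 0.09  ]]
[[ 0.769 -0.053  0.   ]
 [ 0.757  0.041  0.   ]
 [ 0.36  -0.009  0.   ]
 [ 0.393 -0.272  0.   ]]
[0.52795371 0.01804657 0.0904872 ]
```

```bash
cat >> h.py <<'E'
from scipy.spatial.transform import Rotation as Ro
p=np.load("p.npy") if __import__("os").path.exists("p.npy") else None
def Rt(lean=40,yaw=0):
    c,s=np.cos(p[2]+yaw),np.sin(p[2]+yaw);l=np.radians(lean)
    z=np.array([c*np.sin(l),s*np.sin(l),-np.cos(l)]);y=np.array([-s,c,0]);return np.c_[np.cross(y,z),y,z]
def plan(way,hand,start=None,nmax=.04,amax=7):
    """way: (TCP pos, R); prints rows, shift in the mid-turn frame"""
    s=robot.state();x,R=(s["tool_pos"],s["tcp_rot"]) if start is None else start
    for X,T in way:
        X=np.array(X);rv=Ro.from_matrix(R.T@T).as_rotvec()
        n=max(1,int(np.ceil(max(np.linalg.norm(X-x)/nmax,np.degrees(np.linalg.norm(rv))/amax))))
        rows=[]
        for i in range(n):
            h=R@Ro.from_rotvec(rv*(i+.5)/n).as_matrix()
            rows.append([*(np.degrees(rv)/n).round(2).tolist(),*(h.T@(X-x)/n).round(4).tolist(),hand])
        print(n,rows);x,R=X,T
def grasp(b,R):return np.array(b)-R[:,2]*robot.grip_depth
E
python3 - <<'E'
from h import *
b=R2w(p,ball(p[3]))[0];R=Rt()
s=robot.state();x0=s["tool_pos"];R0=s["tcp_rot"]
print(grasp(b,R),robot.grip_depth,R.round(3).tolist())
pre=grasp(b,R)-R[:,2]*.12
plan([((.23,-.5,.48),R0),((.40,-.05,.50),Rt(0)),(pre+[0,.03,.08],R),(pre,R)],.094)
E
```

```text
[0.52110239 0.06925463 0.15005788] 0.0784 [[-0.097, 0.992, 0.081], [0.76, 0.127, -0.638], [-0.643, 0.0, -0.766]]
5 [[0.0, 0.0, 0.0, 0.0039, -0.005, -0.0356, 0.094], [0.0, 0.0, 0.0, 0.0039, -0.005, -0.0356, 0.094], [0.0, 0.0, 0.0, 0.0039, -0.005, -0.0356, 0.094], [0.0, 0.0, 0.0, 0.0039, -0.005, -0.0356, 0.094], [0.0, 0.0, 0.0, 0.0039, -0.005, -0.0356, 0.094]]
13 [[-0.01, -0.01, -5.74, 0.0267, -0.0256, -0.0015, 0.094], [-0.01, -0.01, -5.74, 0.0291, -0.0228, -0.0015, 0.094], [-0.01, -0.01, -5.74, 0.0313, -0.0198, -0.0015, 0.094], [-0.01, -0.01, -5.74, 0.0331, -0.0165, -0.0015, 0.094], [-0.01, -0.01, -5.74, 0.0346, -0.0131, -0.0015, 0.094], [-0.01, -0.01, -5.74, 0.0357, -0.0096, -0.0015, 0.094], [-0.01, -0.01, -5.74, 0.0365, -0.006, -0.0015, 0.094], [-0.01, -0.01, -5.74, 0.0369, -0.0023, -0.0015, 0.094], [-0.01, -0.01, -5.74, 0.037, 0.0014, -0.0015, 0.094], [-0.01, -0.01, -5.74, 0.0367, 0.0051, -0.0015, 0.094], [-0.01, -0.01, -5.74, 0.036, 0.0087, -0.0015, 0.094], [-0.01, -0.01, -5.74, 0.0349, 0.0123, -0.0015, 0.094], [-0.01, -0.01, -5.74, 0.0335, 0.0157, -0.0015, 0.094]]
8 [[-0.0, -5.0, -0.0, 0.0272, 0.0174, 0.0211, 0.094], [-0.0, -5.0, -0.0, 0.0289, 0.0174, 0.0186, 0.094], [-0.0, -5.0, -0.0, 0.0304, 0.0174, 0.016, 0.094], [-0.0, -5.0, -0.0, 0.0317, 0.0174, 0.0133, 0.094], [-0.0, -5.0, -0.0, 0.0328, 0.0174, 0.0105, 0.094], [-0.0, -5.0, -0.0, 0.0335, 0.0174, 0.0076, 0.094], [-0.0, -5.0, -0.0, 0.0341, 0.0174, 0.0047, 0.094], [-0.0, -5.0, -0.0, 0.0344, 0.0174, 0.0017, 0.094]]
3 [[0.0, 0.0, 0.0, 0.0095, -0.0013, 0.0268, 0.094], [0.0, 0.0, 0.0, 0.0095, -0.0013, 0.0268, 0.094], [0.0, 0.0, 0.0, 0.0095, -0.0013, 0.0268, 0.094]]
```

Request:
step_arm --pt "0 0 0 0.004 -0.005 -0.036 0.094" --pt "0 0 0 0.004 -0.005 -0.036 0.094" --pt "0 0 0 0.004 -0.005 -0.036 0.094" --pt "0 0 0 0.004 -0.005 -0.036 0.094" --pt "0 0 0 0.004 -0.005 -0.036 0.094" --pt "0 0 -5.74 0.027 -0.026 -0.001 0.094" --pt "0 0 -5.74 0.029 -0.023 -0.001 0.094" --pt "0 0 -5.74 0.031 -0.02 -0.001 0.094" --pt "0 0 -5.74 0.033 -0.017 -0.001 0.094" --pt "0 0 -5.74 0.035 -0.013 -0.001 0.094" --pt "0 0 -5.74 0.036 -0.01 -0.001 0.094" --pt "0 0 -5.74 0.037 -0.006 -0.001 0.094" --pt "0 0 -5.74 0.037 -0.002 -0.001 0.094" --pt "0 0 -5.74 0.037 0.001 -0.001 0.094" --pt "0 0 -5.74 0.037 0.005 -0.001 0.094" --pt "0 0 -5.74 0.036 0.009 -0.001 0.094" --pt "0 0 -5.74 0.035 0.012 -0.001 0.094" --pt "0 0 -5.74 0.034 0.016 -0.001 0.094"

```text
time_s: 2.35
tool_pos: [0.4228, -0.0546, 0.4954]
tcp_rot: [[-0.13, 0.991, -0.001], [0.991, 0.13, -0.0], [0.0, -0.001, -1.0]]
ft_force: [-0.2, -0.4, 0.8]
width: 0.0939
grip_force: 0.0
```

```bash
python3 - <<'E'
from h import *
print(robot.state())
b=R2w(p,ball(p[3]))[0];R=Rt();pre=grasp(b,R)-R[:,2]*.12
plan([(pre+[0,.03,.08],R)],.094)
E
```

```text
{'time_s': 2.35, 'joints': array([-2.91789131e-01, -6.41114289e-03,  1.38295635e+00, -2.01999791e-04,
        1.76554278e+00, -4.22442512e-01]), 'qd': array([ 7.19758993e-01,  1.19925690e-01, -1.33447916e-01, -5.16645458e-04,
        1.08350221e-02, -7.90692160e-02]), 'effort': array([ -3.37438256, -26.43785298, -24.81871426,   0.09920508,
         0.18708958,   0.06523915]), 'tool_pos': array([ 0.42282347, -0.05459793,  0.49537376]), 'tcp_rot': array([[-1.30243268e-01,  9.91481926e-01, -5.31410361e-04],
       [ 9.91482068e-01,  1.30243261e-01, -4.73124066e-05],
       [ 2.23032225e-05, -5.33045966e-04, -9.99999858e-01]]), 'ft_force': array([-0.18205558, -0.40022369,  0.83744741]), 'moment': array([-0.01108429, -0.05693377,  0.00342245]), 'grip_force': 0.0, 'width': 0.09388102950266959}
8 [[0.01, -5.0, 0.03, 0.028, 0.0147, 0.0205, 0.094], [0.01, -5.0, 0.03, 0.0297, 0.0147, 0.0179, 0.094], [0.01, -5.0, 0.03, 0.0312, 0.0147, 0.0153, 0.094], [0.01, -5.0, 0.03, 0.0324, 0.0147, 0.0125, 0.094], [0.01, -5.0, 0.03, 0.0334, 0.0147, 0.0096, 0.094], [0.01, -5.0, 0.03, 0.0341, 0.0147, 0.0067, 0.094], [0.01, -5.0, 0.03, 0.0345, 0.0146, 0.0037, 0.094], [0.01, -5.0, 0.03, 0.0347, 0.0146, 0.0007, 0.094]]
```

Request:
step_arm --pt "0 -5 0 0.028 0.015 0.02 0.094" --pt "0 -5 0 0.03 0.015 0.018 0.094" --pt "0 -5 0 0.031 0.015 0.015 0.094" --pt "0 -5 0 0.032 0.015 0.012 0.094" --pt "0 -5 0 0.033 0.015 0.01 0.094" --pt "0 -5 0 0.034 0.015 0.007 0.094" --pt "0 -5 0 0.034 0.015 0.004 0.094" --pt "0 -5 0 0.034 0.015 0.001 0.094" --pt "0 0 0 0 0 0 0.094" --pt "0 0 0 0 0 0 0.094"

```text
time_s: 3.6
tool_pos: [0.5133, 0.1794, 0.3332]
tcp_rot: [[-0.097, 0.992, 0.081], [0.76, 0.127, -0.638], [-0.643, -0.0, -0.766]]
ft_force: [0.1, -0.3, -0.4]
width: 0.0944
grip_force: 0.0
```

```bash
python3 - <<'E'
from h import *
s=robot.state();print(s["joints"],s["tool_pos"],s["tcp_rot"].round(3).tolist())
b=R2w(p,ball(p[3]))[0];R=Rt();pre=grasp(b,R)-R[:,2]*.12
cv2.imwrite("pics/w1.png",robot.get_image("wrist")[:,:,::-1]);m=robot.camera_model("wrist")
print(proj([b],m), proj(R2w(p,[[-.14,0,.21]]),m))
plan([(pre,R),(grasp(b,R),R)],.075)
E
```

```text
[ 0.52877113  0.35274082  1.48677629 -0.63380913  1.61014369  0.47738026] [0.51332209 0.1793913  0.33320842] [[-0.097, 0.992, 0.081], [0.76, 0.127, -0.638], [-0.643, -0.0, -0.766]]
[[311.23503031 186.37400998]] [[347.09487509 302.19724588]]
3 [[0.01, -0.0, -0.02, 0.0114, -0.0021, 0.0305, 0.075], [0.01, -0.0, -0.02, 0.0114, -0.0021, 0.0305, 0.075], [0.01, -0.0, -0.02, 0.0114, -0.0021, 0.0305, 0.075]]
3 [[0.0, 0.0, 0.0, 0.0, 0.0, 0.04, 0.075], [0.0, 0.0, 0.0, 0.0, 0.0, 0.04, 0.075], [0.0, 0.0, 0.0, 0.0, 0.0, 0.04, 0.075]]
```

View pics/w1.png

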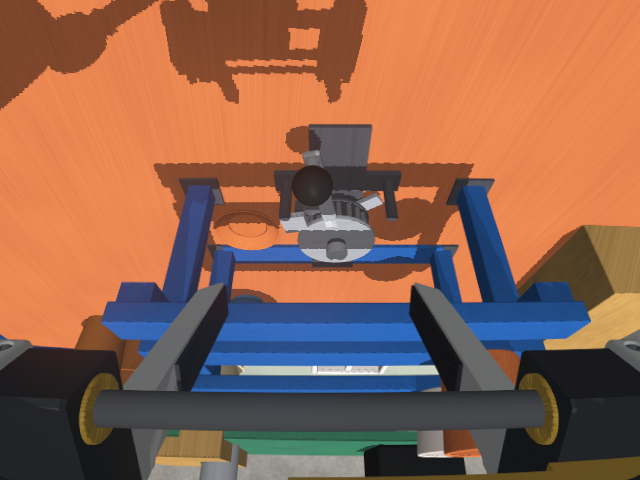

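The ball shows at (312,186), within 1 px of the predicted (311,186), and the way in under the bar is clear. I'm moving in and gripping.

Request:
step_arm --pt "0 0 0 0.0114 -0.002 0.0305 0.08" --pt "0 0 0 0.0114 -0.002 0.0305 0.08" --pt "0 0 0 0.0114 -0.002 0.0305 0.08" --pt "0 0 0 0 0 0.03 0.08" --pt "0 0 0 0 0 0.03 0.08" --pt "0 0 0 0 0 0.03 0.08" --pt "0 0 0 0 0 0.03 0.08" --pt "0 0 0 0 0 0 0.08" --pt "0 0 0 0 0 0 0.08"

```text
time_s: 4.78
tool_pos: [0.5221, 0.07, 0.1506]
tcp_rot: [[-0.094, 0.992, 0.083], [0.761, 0.126, -0.637], [-0.642, 0.003, -0.766]]
ft_force: [0.7, 0.3, 0.6]
width: 0.0802
grip_force: 0.0
```

```bash
python3 - <<'E'
from h import *
s=robot.state();b=R2w(p,ball(p[3]))[0];R=Rt();print(s["tcp_rot"].T@(grasp(b,R)-s["tool_pos"]))
m=robot.camera_model("wrist")["world_to_cam"];print(-m[:3,:3].T@m[:3,3])
E
```

```text
[-9.73602029e-05 -1.07769008e-03  7.93805247e-04]
[0.50736219 0.18435798 0.15967013]
```

Within about 1 mm, so I'm closing on the ball.

Request:
step_arm --pt "0 0 0 0 -0.001 0.001 0.03" --pt "0 0 0 0 0 0 0.03" --pt "0 0 0 0 0 0 0.03" --pt "0 0 0 0 0 0 0.03" --newtons 35

```text
time_s: 5.28
tool_pos: [0.5206, 0.0697, 0.1482]
tcp_rot: [[-0.098, 0.992, 0.082], [0.76, 0.127, -0.638], [-0.643, 0.0, -0.766]]
ft_force: [-0.0, 0.3, 0.0]
width: 0.0429
grip_force: 0.0
```

```bash
cat > arc.py <<'E'
import sys
from h import *
# ball estimate from grip; rows along arc from q0 to q1, fixed direction
q0,q1,n=float(sys.argv[1]),float(sys.argv[2]),int(sys.argv[3])
s=robot.state();R=s["tcp_rot"];b=s["tool_pos"]+R[:,2]*robot.grip_depth
d=b-[p[0],p[1],0];c,sn=np.cos(p[2]),np.sin(p[2]);x,y=c*d[0]+sn*d[1],-sn*d[0]+c*d[1]
print("q",np.arctan2(y,-x),"r",np.hypot(x,y),"z",d[2],"w",s["width"],s["grip_force"],s["ft_force"].round(1))
Q=np.linspace(q0,q1,n+1);B=np.array([R2w(p,ball(q))[0] for q in Q])
print([[0,0,0,*(Rt().T@e).round(4).tolist(),.03] for e in np.diff(B,axis=0)])
E
python3 arc.py -.2 .6 12; python3 arc.py .6 -.6 14;python3 arc.py -.6 .6 14
```

```text
q -0.20325255807612178 r 0.150551951070565 z 0.08815778538871602 w 0.04291841859250339 0.0 [-0.   0.3  0. ]
[[0, 0, 0, 0.0013, 0.0099, -0.0011, 0.03], [0, 0, 0, 0.0008, 0.0099, -0.0006, 0.03], [0, 0, 0, 0.0003, 0.01, -0.0002, 0.03], [0, 0, 0, -0.0003, 0.01, 0.0002, 0.03], [0, 0, 0, -0.0008, 0.0099, 0.0006, 0.03], [0, 0, 0, -0.0013, 0.0099, 0.0011, 0.03], [0, 0, 0, -0.0018, 0.0097, 0.0015, 0.03], [0, 0, 0, -0.0023, 0.0096, 0.0019, 0.03], [0, 0, 0, -0.0027, 0.0093, 0.0023, 0.03], [0, 0, 0, -0.0032, 0.0091, 0.0027, 0.03], [0, 0, 0, -0.0037, 0.0088, 0.0031, 0.03], [0, 0, 0, -0.0041, 0.0084, 0.0034, 0.03]]
q -0.20325255807612178 r 0.150551951070565 z 0.08815778538871602 w 0.04291841859250339 0.0 [-0.   0.3  0. ]
[[0, 0, 0, 0.0052, -0.0109, -0.0044, 0.03], [0, 0, 0, 0.0045, -0.0115, -0.0038, 0.03], [0, 0, 0, 0.0037, -0.0119, -0.0031, 0.03], [0, 0, 0, 0.0029, -0.0123, -0.0024, 0.03], [0, 0, 0, 0.0021, -0.0126, -0.0018, 0.03], [0, 0, 0, 0.0013, -0.0127, -0.0011, 0.03], [0, 0, 0, 0.0004, -0.0128, -0.0004, 0.03], [0, 0, 0, -0.0004, -0.0128, 0.0004, 0.03], [0, 0, 0, -0.0013, -0.0127, 0.0011, 0.
[... 216 characters left out ...]
3]]
q -0.20325255807612178 r 0.150551951070565 z 0.08815778538871602 w 0.04291841859250339 0.0 [-0.   0.3  0. ]
[[0, 0, 0, 0.0052, 0.0109, -0.0044, 0.03], [0, 0, 0, 0.0045, 0.0115, -0.0038, 0.03], [0, 0, 0, 0.0037, 0.0119, -0.0031, 0.03], [0, 0, 0, 0.0029, 0.0123, -0.0024, 0.03], [0, 0, 0, 0.0021, 0.0126, -0.0018, 0.03], [0, 0, 0, 0.0013, 0.0127, -0.0011, 0.03], [0, 0, 0, 0.0004, 0.0128, -0.0004, 0.03], [0, 0, 0, -0.0004, 0.0128, 0.0004, 0.03], [0, 0, 0, -0.0013, 0.0127, 0.0011, 0.03], [0, 0, 0, -0.0021, 0.0126, 0.0018, 0.03], [0, 0, 0, -0.0029, 0.0123, 0.0024, 0.03], [0, 0, 0, -0.0037, 0.0119, 0.0031, 0.03], [0, 0, 0, -0.0045, 0.0115, 0.0038, 0.03], [0, 0, 0, -0.0052, 0.0109, 0.0044, 0.03]]
```

Request:
step_arm --pt "0 0 0 0 0 -0.001 0.03" --pt "0 0 0 0 0 0 0.03" --pt "0 0 0 0 0 0 0.03" --pt "0 0 0 0.0013 0.01 -0.001 0.03" --pt "0 0 0 0.0008 0.01 -0.0006 0.03" --pt "0 0 0 0.0003 0.01 -0.0002 0.03" --pt "0 0 0 -0.0003 0.01 0.0002 0.03" --pt "0 0 0 -0.0008 0.01 0.0006 0.03" --pt "0 0 0 -0.0013 0.01 0.001 0.03"

```text
time_s: 6.4
tool_pos: [0.5753, 0.0772, 0.1487]
tcp_rot: [[-0.096, 0.993, 0.069], [0.759, 0.118, -0.64], [-0.644, -0.009, -0.765]]
ft_force: [-10.0, 5.1, 5.7]
width: 0.0388
grip_force: 35.0
```

```bash
python3 arc.py .2 .6 6|head -1
```

```text
q 0.1591942332071703 r 0.14978671217772752 z 0.08871508298012853 w 0.038849451988476225 35.00427603721619 [-10.    5.1   5.7]
```

Request:
step_arm --pt "0 0 0 -0.0018 0.0097 0.0015 0.03" --pt "0 0 0 -0.0023 0.0096 0.0019 0.03" --pt "0 0 0 -0.0027 0.0093 0.0023 0.03" --pt "0 0 0 -0.0032 0.0091 0.0027 0.03" --pt "0 0 0 -0.0037 0.0088 0.0031 0.03" --pt "0 0 0 -0.0041 0.0084 0.0034 0.03" --pt "0 0 0 0 0 0 0.03"

```text
time_s: 7.28
tool_pos: [0.6335, 0.0602, 0.1488]
tcp_rot: [[-0.097, 0.993, 0.07], [0.758, 0.12, -0.641], [-0.645, -0.009, -0.764]]
ft_force: [-7.1, -1.9, 2.0]
width: 0.0385
grip_force: 35.0
```

```bash
python3 arc.py .2 .6 6|head -1
```

```text
q 0.5710907640867842 r 0.1469418280213231 z 0.08888215135045388 w 0.03849878520242602 35.00068008899689 [-7.1 -1.9  2. ]
```

Request:
step_arm --pt "0 0 0 0.0052 -0.0109 -0.0044 0.03" --pt "0 0 0 0.0045 -0.0115 -0.0038 0.03" --pt "0 0 0 0.0037 -0.0119 -0.0031 0.03" --pt "0 0 0 0.0029 -0.0123 -0.0024 0.03" --pt "0 0 0 0.0021 -0.0126 -0.0018 0.03" --pt "0 0 0 0.0013 -0.0127 -0.0011 0.03" --pt "0 0 0 0.0004 -0.0128 -0.0004 0.03" --pt "0 0 0 -0.0004 -0.0128 0.0004 0.03" --pt "0 0 0 -0.0013 -0.0127 0.0011 0.03" --pt "0 0 0 -0.0021 -0.0126 0.0018 0.03" --pt "0 0 0 -0.0029 -0.0123 0.0024 0.03" --pt "0 0 0 -0.0037 -0.0119 0.0031 0.03" --pt "0 0 0 -0.0045 -0.0115 0.0038 0.03" --pt "0 0 0 -0.005 -0.0105 0.0042 0.03" --pt "0 0 0 0 0 0 0.03"

```text
time_s: 9.15
tool_pos: [0.4713, 0.0413, 0.1498]
tcp_rot: [[-0.096, 0.992, 0.086], [0.761, 0.129, -0.636], [-0.642, 0.004, -0.767]]
ft_force: [2.4, 0.9, 1.4]
width: 0.039
grip_force: 35.0
```

```bash
python3 arc.py .2 .6 6|head -1
```

```text
q -0.5814305550496628 r 0.15028804095028642 z 0.08968960898458733 w 0.038981648709103804 35.000354647636414 [2.4 0.9 1.4]
```

Free return, as expected. Second drive swing, in two halves so I can watch the force.

Request:
step_arm --pt "0 0 0 0.005 0.0105 -0.0042 0.03" --pt "0 0 0 0.0045 0.0115 -0.0038 0.03" --pt "0 0 0 0.0037 0.0119 -0.0031 0.03" --pt "0 0 0 0.0029 0.0123 -0.0024 0.03" --pt "0 0 0 0.0021 0.0126 -0.0018 0.03" --pt "0 0 0 0.0013 0.0127 -0.0011 0.03" --pt "0 0 0 0.0004 0.0128 -0.0004 0.03" --pt "0 0 0 -0.0004 0.0128 0.0004 0.03"

```text
time_s: 10.15
tool_pos: [0.5567, 0.0772, 0.1485]
tcp_rot: [[-0.097, 0.993, 0.065], [0.758, 0.115, -0.641], [-0.645, -0.013, -0.764]]
ft_force: [-11.3, 5.0, 7.4]
width: 0.0385
grip_force: 35.0
```

```bash
python3 arc.py .2 .6 6|head -1
```

```text
q 0.032761238050899796 r 0.15026671400537084 z 0.08858990164585168 w 0.03845907202754004 35.00493764877319 [-11.3   5.    7.4]
```

Request:
step_arm --pt "0 0 0 -0.0013 0.0127 0.0011 0.03" --pt "0 0 0 -0.0021 0.0126 0.0018 0.03" --pt "0 0 0 -0.0029 0.0123 0.0024 0.03"

```text
time_s: 10.52
tool_pos: [0.5954, 0.0735, 0.1485]
tcp_rot: [[-0.097, 0.993, 0.065], [0.758, 0.116, -0.642], [-0.645, -0.013, -0.764]]
ft_force: [-10.0, 1.7, 6.5]
width: 0.0388
grip_force: 35.0
```

```bash
python3 arc.py .2 .6 6|head -1
```

```text
q 0.29393978296926737 r 0.14798329355874199 z 0.08859308899770262 w 0.038844618642687484 35.00291705131531 [-10.    1.7   6.5]
```

Request:
step_arm --pt "0 0 0 -0.0037 0.0119 0.0031 0.03" --pt "0 0 0 -0.0045 0.0115 0.0038 0.03" --pt "0 0 0 -0.005 0.0105 0.0042 0.03" --pt "0 0 0 0 0 0 0.03"

```text
time_s: 11.02
tool_pos: [0.6325, 0.0597, 0.1485]
tcp_rot: [[-0.098, 0.993, 0.067], [0.757, 0.118, -0.643], [-0.646, -0.012, -0.763]]
ft_force: [-6.0, -3.6, 2.8]
width: 0.0385
grip_force: 35.0
```

```bash
python3 arc.py .2 .6 6|head -1; python3 - <<'E'
from h import *
a=robot.get_image("wrist")[:,:,::-1];cv2.imwrite("pics/w2.png",a)
m=robot.camera_model("wrist")
print(proj(R2w(p,[[0,0,.02],[.06,-.017,.034],[.07,0,.018],[-.07,0,.018]]),m).round(0).tolist())
mt=robot.camera_model("top");print(proj(R2w(p,[[0,0,.05],[.06,-.017,.034],[.07,0,.018]]),mt).round(0).tolist())
E
```

```text
q 0.565496680046796 r 0.14583609882658424 z 0.0886246872972665 w 0.03852670513433916 35.000810623168945 [-6.  -3.6  2.8]
[[227.0, 299.0], [220.0, 339.0], [242.0, 327.0], [206.0, 252.0]]
[[370.0, 240.0], [392.0, 245.0], [394.0, 239.0]]
```

View pics/w2.png

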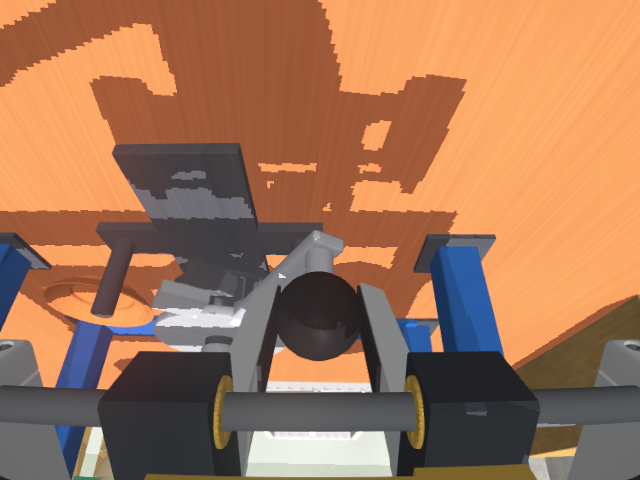

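The ball is firmly held at (318,315), but the tongue is hidden under the cap. I'll do another cycle and feel for the stall.

Request:
step_arm --pt "0 0 0 0.0052 -0.0109 -0.0044 0.03" --pt "0 0 0 0.0045 -0.0115 -0.0038 0.03" --pt "0 0 0 0.0037 -0.0119 -0.0031 0.03" --pt "0 0 0 0.0029 -0.0123 -0.0024 0.03" --pt "0 0 0 0.0021 -0.0126 -0.0018 0.03" --pt "0 0 0 0.0013 -0.0127 -0.0011 0.03" --pt "0 0 0 0.0004 -0.0128 -0.0004 0.03" --pt "0 0 0 -0.0004 -0.0128 0.0004 0.03" --pt "0 0 0 -0.0013 -0.0127 0.0011 0.03" --pt "0 0 0 -0.0021 -0.0126 0.0018 0.03" --pt "0 0 0 -0.0029 -0.0123 0.0024 0.03" --pt "0 0 0 -0.0037 -0.0119 0.0031 0.03" --pt "0 0 0 -0.0045 -0.0115 0.0038 0.03" --pt "0 0 0 -0.005 -0.0105 0.0042 0.03" --pt "0 0 0 0 0 0 0.03"

```text
time_s: 12.95
tool_pos: [0.4707, 0.0412, 0.1494]
tcp_rot: [[-0.097, 0.992, 0.085], [0.76, 0.129, -0.637], [-0.642, 0.003, -0.766]]
ft_force: [3.8, 0.7, -1.0]
width: 0.039
grip_force: 35.0
```

```bash
python3 arc.py .2 .6 6|head -1; python3 arc.py -.6 .6 24|tail -1
```

```text
q -0.5853108523360429 r 0.15065584425561884 z 0.08934603922439098 w 0.038978744654505876 35.000043511390686 [ 3.8  0.7 -1. ]
[[0, 0, 0, 0.0031, 0.0063, -0.0026, 0.03], [0, 0, 0, 0.0029, 0.0065, -0.0024, 0.03], [0, 0, 0, 0.0026, 0.0067, -0.0022, 0.03], [0, 0, 0, 0.0024, 0.0068, -0.002, 0.03], [0, 0, 0, 0.0021, 0.007, -0.0018, 0.03], [0, 0, 0, 0.0018, 0.0071, -0.0015, 0.03], [0, 0, 0, 0.0016, 0.0072, -0.0013, 0.03], [0, 0, 0, 0.0013, 0.0073, -0.0011, 0.03], [0, 0, 0, 0.001, 0.0074, -0.0008, 0.03], [0, 0, 0, 0.0007, 0.0074, -0.0006, 0.03], [0, 0, 0, 0.0004, 0.0075, -0.0004, 0.03], [0, 0, 0, 0.0001, 0.0075, -0.0001, 0.03], [0, 0, 0, -0.0001, 0.0075, 0.0001, 0.03], [0, 0, 0, -0.0004, 0.0075, 0.0004, 0.03], [0, 0, 0, -0.0007, 0.0074, 0.0006, 0.03], [0, 0, 0, -0.001, 0.0074, 0.0008, 0.03], [0, 0, 0, -0.0013, 0.0073, 0.0011, 0.03], [0, 0, 0, -0.0016, 0.0072, 0.0013, 0.03], [0, 0, 0, -0.0018, 0.0071, 0.0015, 0.03], [0, 0, 0, -0.0021, 0.007, 0.0018, 0.03], [0, 0, 0, -0.0024, 0.0068, 0.002, 0.03], [0, 0, 0, -0.0026, 0.0067, 0.0022, 0.03], [0, 0, 0, -0.0029, 0.0065, 0.0024, 0.03], [0, 0, 0, -0.0031, 0.0063, 0.0026, 0.03]]
```

Request:
step_arm --pt "0 0 0 0.005 0.0105 -0.0042 0.03" --pt "0 0 0 0.0045 0.0115 -0.0038 0.03" --pt "0 0 0 0.0037 0.0119 -0.0031 0.03" --pt "0 0 0 0 0 0 0.03"

```text
time_s: 13.45
tool_pos: [0.4948, 0.0606, 0.1487]
tcp_rot: [[-0.096, 0.993, 0.064], [0.757, 0.115, -0.643], [-0.646, -0.013, -0.763]]
ft_force: [-10.2, 3.3, 6.0]
width: 0.0384
grip_force: 35.0
```

```bash
python3 arc.py .2 .6 6|head -1
```

```text
q -0.39244806359034007 r 0.15317336446561358 z 0.08880523606748277 w 0.03837384240943305 35.00309944152832 [-10.2   3.3   6. ]
```

Request:
step_arm --pt "0 0 0 0.0029 0.0123 -0.0024 0.03" --pt "0 0 0 0.0021 0.0126 -0.0018 0.03" --pt "0 0 0 0 0 0 0.03"

```text
time_s: 13.82
tool_pos: [0.5193, 0.0715, 0.1484]
tcp_rot: [[-0.097, 0.993, 0.066], [0.759, 0.117, -0.64], [-0.644, -0.011, -0.765]]
ft_force: [-9.4, 7.2, 8.0]
width: 0.039
grip_force: 35.0
```

```bash
python3 arc.py .2 .6 6|head -1
```

```text
q -0.21533416884737375 r 0.15289060553011669 z 0.08846041251559543 w 0.03898435350330454 35.003458857536316 [-9.4  7.2  8. ]
```

Request:
step_arm --pt "0 0 0 0.0013 0.0127 -0.0011 0.03" --pt "0 0 0 0.0004 0.0128 -0.0004 0.03" --pt "0 0 0 0 0 0 0.03"

```text
time_s: 14.2
tool_pos: [0.5456, 0.0766, 0.1484]
tcp_rot: [[-0.098, 0.993, 0.069], [0.759, 0.119, -0.641], [-0.644, -0.01, -0.765]]
ft_force: [-5.1, 1.9, 3.6]
width: 0.0385
grip_force: 35.0
```

```bash
python3 arc.py .2 .6 6|head -1
```

```text
q -0.03845630908763439 r 0.1511230684211987 z 0.08841699517409249 w 0.038480158466719816 35.00140070915222 [-5.1  1.9  3.6]
```

Request:
step_arm --pt "0 0 0 -0.0004 0.0128 0.0004 0.03" --pt "0 0 0 -0.0013 0.0127 0.0011 0.03" --pt "0 0 0 0 0 0 0.03"

```text
time_s: 14.58
tool_pos: [0.5708, 0.077, 0.1484]
tcp_rot: [[-0.097, 0.993, 0.068], [0.758, 0.118, -0.642], [-0.645, -0.011, -0.764]]
ft_force: [-6.1, 0.4, 4.1]
width: 0.0386
grip_force: 35.0
```

```bash
python3 arc.py .2 .6 6|head -1
```

```text
q 0.12832902364394522 r 0.14944844576508742 z 0.08844316095518363 w 0.038594576645721676 35.001633167266846 [-6.1  0.4  4.1]
```

Request:
step_arm --pt "0 0 0 -0.0021 0.0126 0.0018 0.03" --pt "0 0 0 -0.0029 0.0123 0.0024 0.03" --pt "0 0 0 0 0 0 0.03"

```text
time_s: 14.95
tool_pos: [0.5922, 0.0736, 0.1483]
tcp_rot: [[-0.099, 0.993, 0.059], [0.758, 0.113, -0.643], [-0.645, -0.019, -0.764]]
ft_force: [-17.0, 5.3, 10.3]
width: 0.0383
grip_force: 35.0
```

```bash
python3 arc.py .2 .6 6|head -1
```

```text
q 0.26974879989743783 r 0.1474197110484645 z 0.08842235740135293 w 0.03830180034827945 35.002849996089935 [-17.    5.3  10.3]
```

Request:
step_arm --pt "0 0 0 -0.0037 0.0119 0.0031 0.03" --pt "0 0 0 -0.0045 0.0115 0.0038 0.03" --pt "0 0 0 0 0 0 0.03"

```text
time_s: 15.32
tool_pos: [0.6044, 0.0679, 0.1477]
tcp_rot: [[-0.099, 0.995, 0.032], [0.76, 0.096, -0.643], [-0.642, -0.04, -0.765]]
ft_force: [-44.7, 23.6, 27.8]
width: 0.0386
grip_force: 35.0
```

```bash
python3 arc.py .2 .6 6|head -1
```

```text
q 0.3450293346354512 r 0.14359307087656906 z 0.08764782713328279 w 0.03856526688391797 35.010143369436264 [-44.7  23.6  27.8]
```

The force rose to about 45 N and the ball stalled near q = 0.3, well short of the drive post, so the tongue is on its pin. Now the full swing back, with a light press on the loose post.

Request:
step_arm --pt "0 0 0 0.0045 -0.0115 -0.0038 0.03" --pt "0 0 0 0.0037 -0.0119 -0.0031 0.03" --pt "0 0 0 0.0029 -0.0123 -0.0024 0.03" --pt "0 0 0 0.0021 -0.0126 -0.0018 0.03" --pt "0 0 0 0.0013 -0.0127 -0.0011 0.03" --pt "0 0 0 0.0004 -0.0128 -0.0004 0.03" --pt "0 0 0 -0.0004 -0.0128 0.0004 0.03" --pt "0 0 0 -0.0013 -0.0127 0.0011 0.03" --pt "0 0 0 -0.0021 -0.0126 0.0018 0.03" --pt "0 0 0 -0.0029 -0.0123 0.0024 0.03" --pt "0 0 0 -0.0037 -0.0119 0.0031 0.03" --pt "0 0 0 -0.0045 -0.0115 0.0038 0.03" --pt "0 0 0 -0.005 -0.0105 0.0042 0.03" --pt "0 0 0 -0.0018 -0.0037 0.0015 0.03" --pt "0 0 0 0 0 0 0.03"

```text
time_s: 17.2
tool_pos: [0.4688, 0.0402, 0.149]
tcp_rot: [[-0.096, 0.992, 0.087], [0.763, 0.129, -0.633], [-0.639, 0.006, -0.769]]
ft_force: [6.5, 7.2, -1.6]
width: 0.0387
grip_force: 35.0
```

```bash
python3 arc.py .2 .6 6|head -1
```

```text
q -0.5972256308315375 r 0.15118717443245855 z 0.08876739913884901 w 0.03865514136533111 35.001012682914734 [ 6.5  7.2 -1.6]
```

Request:
step_arm --pt "0 0 0 -0.0022 -0.0035 0.0018 0.03" --pt "0 0 0 0 0 0 0.03"

```text
time_s: 17.45
tool_pos: [0.4683, 0.0396, 0.1493]
tcp_rot: [[-0.094, 0.991, 0.094], [0.767, 0.132, -0.628], [-0.635, 0.013, -0.772]]
ft_force: [6.8, 17.4, 3.2]
width: 0.0387
grip_force: 35.0
```

```bash
python3 arc.py .2 .6 6|head -1; python3 - <<'E'
from h import *
a=robot.get_image("top")[:,:,::-1][140:330,290:450];cv2.imwrite("pics/t3.png",cv2.resize(a,None,fx=3.1,fy=3.1,interpolation=cv2.INTER_CUBIC))
E
```

```text
q -0.5978189456905711 r 0.15108316078674167 z 0.08877596597275889 w 0.0387069149985455 35.00267744064331 [ 6.8 17.4  3.2]
```

View pics/t3.png

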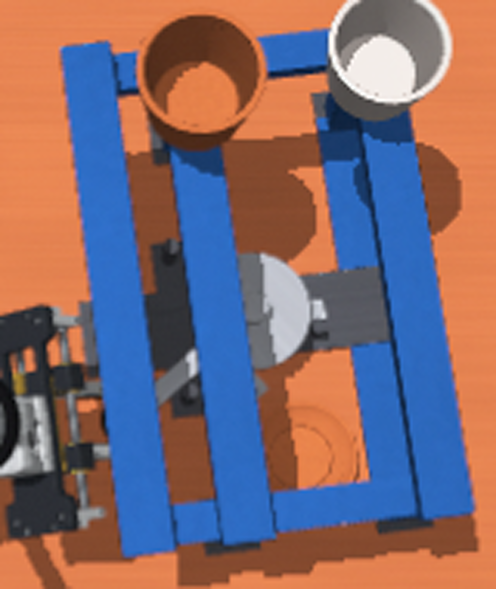

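The tongue at (318,310) points to +x and lies against the stop pin at (320,332). The handle arm is against the loose post at (190,392), and the pots are unmoved. I'm relaxing the press, opening and backing out.

Request:
step_arm --pt "0 0 0 0.0022 0.0035 -0.0018 0.03" --pt "0 0 0 0 0 0 0.08" --pt "0 0 0 0 0 0 0.08" --pt "0 0 0 0 0 0 0.08" --pt "0 0 0 0 0 -0.015 0.08" --pt "0 0 0 0 0 -0.03 0.08" --pt "0 0 0 0 0 -0.03 0.08" --pt "0 0 0 0 0 -0.03 0.08" --pt "0 0 0 0 0 -0.03 0.08" --pt "0 0 0 0 0 -0.03 0.08" --pt "0 0 0 0 0 0 0.08" --pt "0 0 0 0 0 0 0.08"

```text
time_s: 19.0
tool_pos: [0.4518, 0.1427, 0.2749]
tcp_rot: [[-0.098, 0.992, 0.081], [0.76, 0.127, -0.638], [-0.643, -0.001, -0.766]]
ft_force: [-0.2, 0.7, -0.0]
width: 0.08
grip_force: 0.0
```

```bash
python3 - <<'E'
from h import *
s=robot.state();print(s["ft_force"],s["width"])
m=robot.camera_model("wrist");print(proj(R2w(p,[ball(-.6),ball(-.57)]),m))
cv2.imwrite("pics/w4.png",robot.get_image("wrist")[:,:,::-1])
E
```

```text
[-0.20028838  0.65797767 -0.04310625] 0.07995619384889834
[[323.44811838 232.50207794]
 [327.80067128 230.84092968]]
```

View pics/w4.png

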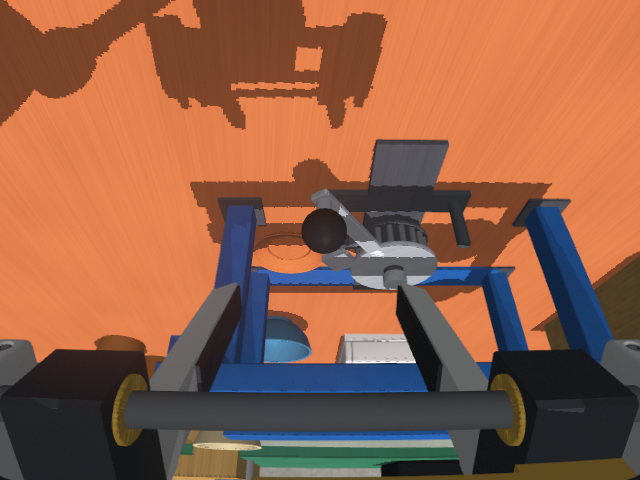

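The ball is free at (324,232), matching the -0.6 prediction of (323,232.5), and the gripper is clear. Handing in.

```bash
python3 -c "
from station import robot
print(robot.hand_in())"
```

```text
the job is handed in; nothing more can be done
None
```

The job is handed in at about 19 s: the tongue rests against its stop pin, the handle is fully back anticlockwise at the loose post, and the gripper is open and clear; the pots on the rack looked unmoved in the last pictures, but no verdict came back.

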